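# Load the burn-in tray and set the soak timer

## Task

Get the burn-in test ready: stand the finned amplifier and the round filter can upright in the aluminium tray beside the black converter that is already in it, lowering them in rather than dropping them, so that all three stand flat on the tray's floor in one tight row. Then turn the soak timer's dial until its pointer lines up with the index line on the timer's top. Leave the other things on the bench where they are.

Things in the scene. Friction and masses are not known exactly. Their poses are not given: they have to be found in the camera images.
- tray: open aluminium tray fixed to the bench, 210 x 76 x 40 mm outside (x, y, z), walls and floor 4 mm thick, so the inside is 202 x 68 mm and 36 mm deep. Origin: centre of its underside; x runs along its length. The converter stands at its +x end; the rest of its length is empty and takes the amplifier (80 mm) and the can (60 mm) in either order
- tray_floor (a point): centre of the tray's inner floor, 4 mm above the tray's underside, axes as the tray's
- converter: black plastic power converter, block 50 x 60 x 85 mm (x, y, z), about 0.45 kg, loose, standing in the tray at its +x end with its x along the tray's x and small metal terminals on top. Origin: centre of its underside
- amplifier: bare aluminium amplifier block, 80 x 60 x 95 mm (x, y, z), 0.4 to 0.6 kg; solid up to 73 mm, above that five upright cooling fins (4 mm thick, running along x, the outer two flush with the block's sides). Stands upright on the bench. Origin: centre of its underside. Take it across its y (60 mm)
- filter_can: plain steel filter can, upright cylinder 60 mm in diameter and 100 mm tall with a brass connector (10 mm across, 10 mm high) in the middle of its top, 0.3 to 0.5 kg. Stands upright on the bench. Origin: centre of its underside
- timer: soak timer, a grey box 150 x 130 x 51 mm (x, y, z) with a white top, fixed to the bench. Origin: centre of its underside. The dial turns about its z, over its centre. A single black index line on its top runs out from the dial towards the timer's +x side; a black display lies on the -x side
- timer_mark (a point): middle of the index line, on the timer's top, 56 mm from the dial's axis towards the timer's +x
- dial (a joint): angle of the timer's dial, 0 to 3.0 rad, growing clockwise seen from above; the pointer is on the index line at 1.6. Starts between 0.3 and 0.9. Turns stiffly (0.06 N m) and stays where it is left
- dial_grip (a point): on the dial's axis, at the middle of its grip bar's height, 77 mm above the bench; its x points along the bar towards the pointer end. The black dial is a disc 80 mm in diameter (top 63 mm above the bench) with an upright grip bar on it 70 mm long, 16 mm wide, 28 mm tall (top 91 mm above the bench); a white stripe on one half of the bar is the pointer
- dial_pointer (a point): top of the bar's pointer end, 34 mm from the axis
- spool: bystander: grey solder spool, 68 mm in diameter, 45 mm tall, on its end. Origin: centre of its underside
- screwdriver: bystander: screwdriver 170 mm long lying along its x. Origin: under its middle
- adapter: bystander: black adapter block 75 x 36 x 26 mm lying on the bench. Origin: centre of its underside
- multimeter: bystander: yellow handheld meter 170 x 85 x 36 mm lying on its back. Origin: centre of its underside
- mouse: bystander: black computer mouse, about 80 x 62 x 34 mm
- mug: bystander: white mug, 80 mm in diameter, 90 mm tall. Origin: centre of its underside
Not all that is in view belongs to the job. What is shaped like the amplifier but red is not meant.

How it is judged:
By the outcome, as a careful person would: the job done as asked, in the order asked, and still so for the second after the job is handed in, with the robot touching nothing.
It also fails if it takes over 62 s, if anything falls off the work surface, if the arm or the gripper's body presses on something with over 40 N, if the wrist force passes 120 N, or if a joint passes its speed limit or range.

## Robot

A 7-joint arm with a two-finger parallel gripper is mounted at the origin on the work surface. World frame = base frame: x ahead of the robot, y to its left, z up, the work surface at z = 0. Lengths are in m, angles in rad, forces in N, time in s.
With the tool pointing down it reaches from about 0.35 to 0.9 m from the base axis. Payload 8.1 kg.
Tool frame: the origin (TCP) lies at the very end of the fingers, on their centre line; the grasp point (between the pads) lies 19 mm behind it; z points along the fingers, y is the line along which they close (so a half turn about z gives the same grasp; the last joint's range is limited). The gripper opens to 92 mm and grips with 3 to 60 N. Pads are 19 mm wide; open, the fingers measure 130 mm over their backs; the gripper's body (75 mm by 190 mm) begins 47 mm behind the grasp point.
Start: joints at [-1.254, 0.434, 0.025, 1.573, -0.012, 1.134, -0.075], TCP at [0.255, 0.571, 0.227] pointing down, gripper open.
Joint ranges: [-2.62, 2.62], [-0.44, 2.09], [-1.27, 1.32], [0.08, 2.57], [-1.32, 4.46], [0.12, 2], [-2.74, 2.74]. Speed limits (rad/s): [2.22, 2.22, 3.01, 3.01, 3.14, 3.14, 3.14].

## Interface

Orientations are given as a rotation vector (axis times angle).
In Python, from cell import observe, get_image, sign_off, find_in, trace, place_of gives the robot as it stands. The module is installed in compiled form; this text tells all that it offers.
- The arm moves only by the shell command python3 -m handwheel 'ROWS' [OPENING] [FORCE]. ROWS is JSON, a list of rows, each a list of 6 numbers: the shift along the tool's x, y, z each as a share of 0.02 m, from -1 to 1, then the turn, a rotation vector about the tool's x, y, z each as a share of 4 degrees, from -1 to 1. A call has 1 to 8 rows; each row shifts and turns the commanded pose from where the row before left it, along the tool's axes as they then stand; what a row does not reach is not made up. A row lasts 1/12 s, in which the tool goes at most 41.7 mm and 7.16 degrees, less where a joint would pass 70% of its speed; a pose out of reach is approached as far as the arm can. A call with a number of a shift or a turn outside -1 to 1 is refused whole. A call with a gripper value outside its range is refused whole. OPENING is the opening, from 0 (shut) to 1 (fully open), set as the call begins (- or left out, the last holds). The fingers move at their own pace and stop on an object; FORCE is the grip in N (left out, the last holds). Time passes only in rows, so rows that do not move let the fingers close. It gives the time, the measured TCP pose, the force, the opening and the grip force at its end, in the units of the state.
- observe(): the state, without advancing time (a new reading comes with each control period).
- get_image(name): name is "scene" or "top" or "wrist"; returns a dict with "image" (400x640x3 uint8, red, green, blue), "fx", "fy", "cx", "cy" (pixels), "position" and "orientation" of the camera in the world. Camera axes: x right, y down, z forward; pixel columns grow to the right and rows downward; lengths in m; the calibration is good to about 2 mm. A picture is of the moment at which its call begins. There is no depth.
- sign_off(): hands the job in; it is judged then, once.
Trained networks look in the newest picture that a camera, given by its name, has taken for a name from the list of things; names that differ only in an ending like _2 or _b are one class to them, and where a whole thing is asked for, a point or a joint stands for the part that bears it (a point fixed in the world has none). Each returns a list of dicts, best first, with "score" (0 to 1); they miss things now and then, are a little off and sometimes report something else, mostly with a low value. They report only what shows in the picture. A call takes as long as a camera call. They do not tell look-alikes from the thing itself.
- find_in(label, camera): "rect" ([centre column, centre row, width, height] as shares, 0 to 1, of the picture: columns of its width, rows of its height, round what is visible of it).
- trace(label, camera): "region" (400x640 bool, what is visible of it) and "rect" ([centre column, centre row, width, height] as shares, 0 to 1, of the picture: columns of its width, rows of its height, round what is visible of it).
- place_of(label, camera): "point" ([column, row] as shares, 0 to 1, of the picture: columns of its width, rows of its height: a listed point, or the origin of a listed thing).
The state is a dict: "clock": time; "joints": joint angles; "dq": joint speeds; "joint_efforts": joint torques, N m; "position": TCP position; "ee_rot": TCP orientation; "force": force on the tool from outside, world axes, zero at the start; "ft_torque": the same for the moment, N m; "width": opening from 0.0 (shut) to 1.0 (fully open); "gripper_force": force on a finger pad.
Only numpy, scipy, OpenCV 4.12 (cv2) and the standard library are available. Lean on these libraries where they do the work, as an engineer would, in place of code of your own. Each camera call takes 0.05 s, during which the arm holds its last target. There are 200 camera calls.

## Working session

There is one attempt and no reset: what is moved stays moved. The work goes in short steps, Python scripts to look and compute and a shell command to move; the robot and the scene stay as the last step left them, time stands still between calls to the robot, and variables do not carry over. Pictures are saved under pics/ and viewed, at most 10 in all, crops included, and the job is handed in when it is done.

```bash
mkdir -p pics; ls; python3 - <<'E'
from cell import *
import cv2,numpy as np
print(observe())
for n in("scene","top"):
    g=get_image(n); cv2.imwrite(f"pics/{n}0.png",g["image"][:,:,::-1])
    print(n,{k:v for k,v in g.items() if k!="image"})
    for l in("tray_floor","converter","amplifier","filter_can","timer_mark","dial_grip","dial_pointer","timer"):
        print(l,[(np.round(np.array(r["point"])*[640,400],1).tolist(),round(r["score"],2)) for r in place_of(l,n)[:3]])
E
```

```text
pics
{'clock': 0.0, 'joints': array([-1.25362269,  0.43524126,  0.02497259,  1.57409837, -0.01160505,
        1.13399514, -0.07509522]), 'dq': array([-2.01549415e-04, -9.97296298e-04,  9.33641115e-04, -2.02177246e-03,
        1.28823341e-03,  2.42032147e-04,  5.13096239e-05]), 'joint_efforts': array([ 6.50069087e-04, -6.67854667e+01,  9.85529982e-01, -3.14467943e+01,
       -6.03740662e-02,  4.27771476e-02,  2.06618838e-04]), 'position': array([0.25456266, 0.57024668, 0.22593312]), 'ee_rot': array([-6.54610337e-01, -3.07243614e+00,  2.48989062e-03]), 'force': array([-1.09550329,  0.75645612,  0.04098136]), 'ft_torque': array([-0.0124217 , -0.02487405, -0.01808103]), 'gripper_force': 0.0, 'width': 1.0001193859075481}
scene {'fx': 516.6609527367697, 'fy': 516.6609527367697, 'cx': 324.3901589333252, 'cy': 201.74802253221344, 'position': array([ 1.12018096, -0.93860833,  0.87961747]), 'orientation': array([-2.13563104, -0.56405813,  0.30697601])}
tray_floor [([313.5, 267.4], 0.81)]
converter [([325.1, 252.0], 0.74)]
amplifier [([421.2, 184.7], 0.87), ([343.8, 175.9], 0.55)]
filter_can [([231.8, 290.8], 0.62)]
timer_mark [([406.1, 198.1], 0.79), ([231.7, 288.2], 0.45)]
dial_grip [([384.8, 189.2], 0.64)]
dial_pointer [([393.2, 178.2], 0.87)]
timer [([385.4, 209.1], 0.76)]
top {'fx': 447.64166655293985, 'fy': 447.64166655293985, 'cx': 317.22992456385293, 'cy': 198.946569675617, 'position': array([0.40649232, 0.01371524, 1.56712326]), 'orientation': array([-2.16996766,  2.16925913, -0.11519994])}
tray_floor [([365.9, 187.1], 0.68)]
converter [([342.4, 186.9], 0.83), ([317.3, 229.5], 0.63), ([188.2, 172.6], 0.56)]
amplifier [([243.7, 224.0], 0.84), ([225.2, 158.7], 0.58)]
filter_can [([399.6, 222.3], 0.75)]
timer_mark [([266.1, 157.8], 0.69)]
dial_grip [([269.0, 170.2], 0.9), ([315.3, 228.9], 0.37)]
dial_pointer [([261.4, 161.1], 0.72), ([284.1, 233.8], 0.5)]
timer [([272.6, 174.4], 0.6), ([244.9, 222.7], 0.34)]
```

View pics/scene0.png

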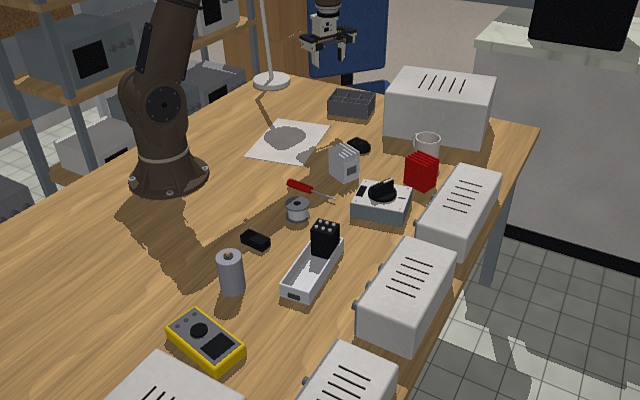

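View pics/top0.png

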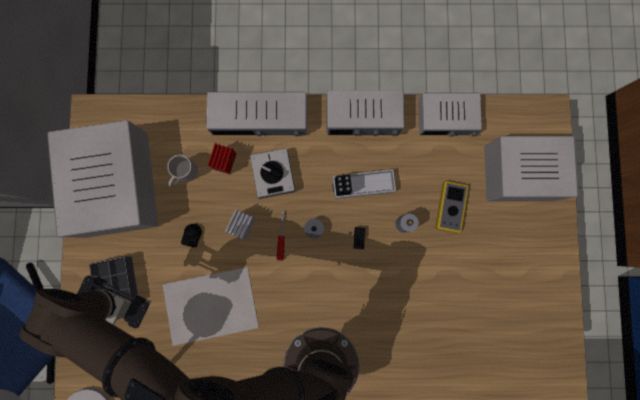

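The scene image shows the bare amplifier at (343,162), a red look-alike at (421,172), the can at (230,272), the tray with the converter at (312,270) and the timer at (382,200). In the top image they are at: amplifier (238,224), red (222,158), can (408,223), tray (365,184) with the converter at its left end (so tray +x ≈ world +y), and timer (272,173). The candidates for the amplifier are bare aluminium (343,162) and red (421,172). The bare one fits the description. I'll fit poses by silhouette and enlarge a crop to confirm it.

```bash
cat > h.py <<'E'
import numpy as np,cv2
from scipy.spatial.transform import Rotation as R
from scipy.optimize import minimize
from cell import *
def proj(g,P):
    q=R.from_rotvec(g["orientation"]).inv().apply(np.atleast_2d(P)-g["position"])
    return np.c_[g["fx"]*q[:,0]/q[:,2]+g["cx"],g["fy"]*q[:,1]/q[:,2]+g["cy"]]
def back(g,uv,z):
    d=R.from_rotvec(g["orientation"]).apply([(uv[0]-g["cx"])/g["fx"],(uv[1]-g["cy"])/g["fy"],1])
    return g["position"]+d*(z-g["position"][2])/d[2]
def box(sx,sy,z0,z1,cx=0,cy=0):
    return np.array([[cx+a*sx/2,cy+b*sy/2,z] for a in(-1,1) for b in(-1,1) for z in(z0,z1)])
def cyl(d,z0,z1):
    t=np.arange(0,6.28,.15); return np.array([[d/2*np.cos(a),d/2*np.sin(a),z] for a in t for z in(z0,z1)])
def place(P,x,y,yaw): return R.from_euler('z',yaw).apply(P)+[x,y,0]
M={"amplifier":[box(.08,.06,0,.095)],"filter_can":[cyl(.06,0,.1),cyl(.01,.1,.11)],
 "tray":[box(.21,.076,0,.04)],"converter":[box(.05,.06,.004,.089)],
 "timer":[box(.15,.13,0,.051),cyl(.08,.05,.063),]}
def mask(g,parts,p,S=4):
    m=np.zeros((400*S,640*S),np.uint8)
    for P in parts:
        uv=((proj(g,place(P,*p))+.5)*S-.5).astype(np.float32)
        cv2.fillConvexPoly(m,cv2.convexHull(uv).round().astype(np.int32),1)
    return cv2.resize(m.astype(np.float32),(640,400),interpolation=cv2.INTER_AREA)
def fit(obs,parts,p0):
    def c(p):
        s=0
        for g,m in obs:
            r=mask(g,parts,p); s+=1-np.minimum(r,m).sum()/np.maximum(r,m).sum()
        return s
    p0=np.array(p0)
    o=minimize(c,p0,method="Nelder-Mead",options=dict(initial_simplex=np.vstack([p0,p0+[.015,0,0],p0+[0,.015,0],p0+[0,0,.2]]),maxfev=150))
    return o.x,o.fun
def near(label,cam,uv,th=25):
    L=[r for r in trace(label,cam) if np.hypot(*(np.array(r["rect"][:2])*[640,400]-uv))<th]
    return L[0]["region"].astype(np.float32) if L else None
E
cat > m1.py <<'E'
from h import *
gs={n:get_image(n) for n in("scene","top")}
px={"amplifier":((343,162),(238,224)),"filter_can":((230,272),(408,223)),"tray":((312,270),(365,184)),"timer":((382,200),(272,173)),"converter":((325,236),(343,185))}
yaw={"amplifier":1.2,"filter_can":0,"tray":1.5,"timer":.1,"converter":1.5}
for l,(a,b) in px.items():
    ms=[(gs[c],near(l,c,u)) for c,u in(("scene",a),("top",b))]
    p0=back(gs["top"],b,.04)
    for i,o in enumerate([ms,ms[:1],ms[1:]]):
        o=[k for k in o if k[1] is not None]
        if o:
            p,f=fit(o,M[l],[p0[0],p0[1],yaw[l]]); print(l,("both","scene","top")[i],p.round(4),round(f/len(o),3))
im=gs["scene"]["image"][:,:,::-1]
cv2.imwrite("pics/crop1.png",cv2.resize(im[120:320,190:450],None,fx=3,fy=3,interpolation=cv2.INTER_CUBIC))
E
python3 m1.py
```

```text
amplifier both [0.4802 0.2697 1.528 ] 0.214
amplifier scene [0.477  0.275  1.3514] 0.124
amplifier top [0.4779 0.268  2.739 ] 0.059
filter_can both [ 0.4824 -0.2898 -0.0387] 0.092
filter_can scene [ 0.4794 -0.2872  0.0322] 0.057
filter_can top [ 0.484  -0.2916 -0.0436] 0.118
tray both [ 0.6201 -0.1525  1.6905] 0.298
tray scene [ 0.6186 -0.1474  1.6755] 0.281
tray top [ 0.6211 -0.1534  1.6799] 0.311
timer both [0.6564 0.1665 0.1916] 0.052
timer scene [0.6556 0.1709 0.1952] 0.044
timer top [0.6555 0.1656 0.1848] 0.038
converter both [ 0.6117 -0.0753  1.6777] 0.186
converter scene [ 0.6112 -0.0736  1.7783] 0.129
converter top [ 0.6127 -0.0779  1.4998] 0.213
```

View pics/crop1.png

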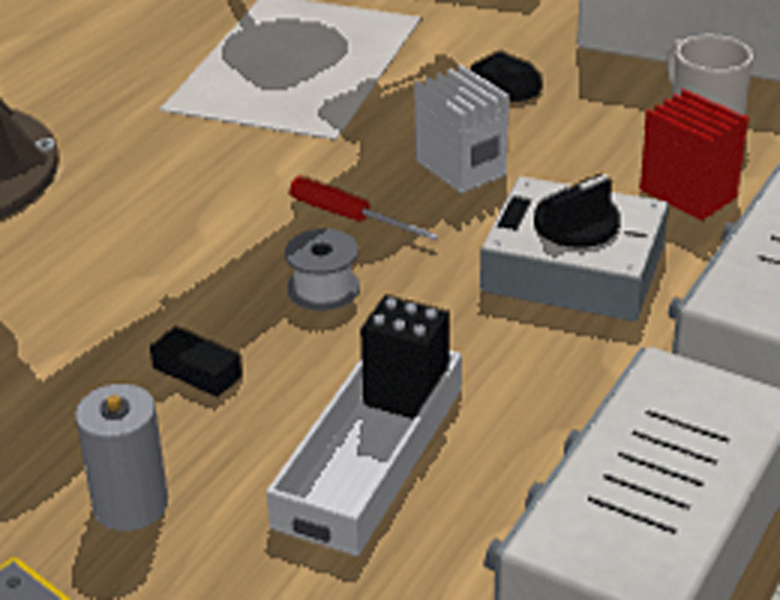

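The crop confirms it: the bare aluminium finned block at crop (460,130) is the amplifier and the red block at (693,160) is the look-alike. Next I'll refit the amplifier and the tray with the converter, then plan the approach.

```bash
cat >> h.py <<'E'
def plan(x,y,z,yawdeg=None):
    """shift in tool axes (units of 20mm) and turn about tool z (units of 4deg); yaw = that of the closing line, mod 180"""
    o=observe(); r=R.from_rotvec(o["ee_rot"]); Y=r.apply([0,1,0]); cur=np.degrees(np.arctan2(Y[1],Y[0]))
    s=r.inv().apply(np.array([x,y,z])-o["position"])/.02
    t=None if yawdeg is None else -((yawdeg-cur+90)%180-90)/4
    tz=r.apply([0,0,1])
    print("pos",o["position"].round(4),"yaw",round(cur,2),"tilt",tz[:2].round(3),"shift20",s.round(2),"turn4",None if t is None else round(t,2),"t",round(o["clock"],2),"F",o["force"].round(1),"w",round(o["width"]*92,1))
E
python3 - <<'E'
from h import *
gs={n:get_image(n) for n in("scene","top")}
ms=[(gs["scene"],near("amplifier","scene",(343,162))),(gs["top"],near("amplifier","top",(238,224)))]
for o in (ms,ms[:1],ms[1:]): print(*fit(o,M["amplifier"],[.478,.268,-.4]))
u=[]
for c,a,b in(("scene",(312,270),(325,236)),("top",(365,184),(343,185))):
    m=[near(l,c,q) for l,q in(("tray",a),("converter",b))]; m=[k for k in m if k is not None]; print(c,len(m),[k.sum() for k in m])
    u.append((gs[c],np.maximum.reduce(m)))
parts=M["tray"]+[box(.05,.06,.004,.089,.074,0)]
for o in(u,u[:1],u[1:]): print(*fit(o,parts,[.62,-.152,1.68]))
plan(.478,.269,.2,67)
E
```

```text
[ 0.47939026  0.26795234 -0.42675688] 0.12372493743896484
[ 0.47744915  0.27243055 -0.52154775] 0.04792976379394531
[ 0.47943706  0.26747349 -0.42350583] 0.04250657558441162
scene 2 [np.float32(1959.0), np.float32(992.0)]
top 1 [np.float32(1073.0)]
[ 0.62006793 -0.14963181  1.69030862] 0.32588857412338257
[ 0.61881708 -0.14793243  1.68824574] 0.043515563011169434
[ 0.62103659 -0.15220716  1.69905613] 0.26390212774276733
pos [0.2548 0.5707 0.2268] yaw 65.94 tilt [0. 0.] shift20 [-16.34  -9.23   1.34] turn4 -0.26 t 1.9 F [ 0.1 -0.6  1.1] w 92.2
```

```bash
python3 -m handwheel '[[-1,-0.58,0,0,0,0],[-1,-0.58,0,0,0,0],[-1,-0.58,0,0,0,0],[-1,-0.58,0,0,0,0],[-1,-0.58,0,0,0,0],[-1,-0.58,0,0,0,0],[-1,-0.58,0,0,0,0],[-1,-0.58,0,0,0,0]]' 1
python3 -m handwheel '[[-1,-0.57,0,0,0,0],[-1,-0.57,0,0,0,0],[-1,-0.57,0,0,0,0],[-1,-0.57,0,0,0,0],[-1,-0.57,0,0,0,0],[-1,-0.57,0,0,0,0],[-1,-0.57,0,0,0,0],[-1,-0.57,0,0,0,0]]'
python3 -m handwheel '[[-0.3,0,0,0,0,0],[0,0,0,0,0,0],[0,0,0,0,0,0]]'
python3 - <<'E'
from h import *
plan(.479,.268,.2,66)
g=get_image("wrist"); print({k:v for k,v in g.items() if k!="image"})
cv2.imwrite("pics/w1.png",g["image"][:,:,::-1])
m=near("amplifier","wrist",(320,200),200)
if m is not None:
    print(m.sum()); print(fit([(g,m)],M["amplifier"],[.479,.268,-.42]))
    np.save("m.npy",m)
E
```

```text
clock: 2.57
position: [0.3636, 0.4198, 0.2269]
ee_rot: [0.655, 3.072, 0.0]
force: [0.5, 0.7, 0.5]
width: 0.995
gripper_force: 0.0
clock: 3.23
position: [0.4726, 0.2713, 0.2269]
ee_rot: [0.655, 3.072, 0.001]
force: [0.9, -0.1, -0.3]
width: 0.997
gripper_force: 0.0
clock: 3.48
position: [0.4772, 0.2704, 0.2267]
ee_rot: [-0.655, -3.072, -0.001]
force: [-0.7, 1.3, -0.3]
width: 0.995
gripper_force: 0.0
pos [0.4772 0.2704 0.2267] yaw 65.93 tilt [-0.     0.001] shift20 [-0.13 -0.07  1.34] turn4 -0.02 t 3.48 F [-0.7  1.3 -0.3] w 91.6
{'fx': 328.3672900038006, 'fy': 328.3672900038006, 'cx': 320.19600387598206, 'cy': 194.55289279903747, 'position': array([0.40975518, 0.29974928, 0.38527952]), 'orientation': array([2.43760962, 1.58148097, 0.21840174])}
5829.0
(array([ 0.47461157,  0.27245252, -0.41997948]), np.float64(0.0673636794090271))
```

View pics/w1.png

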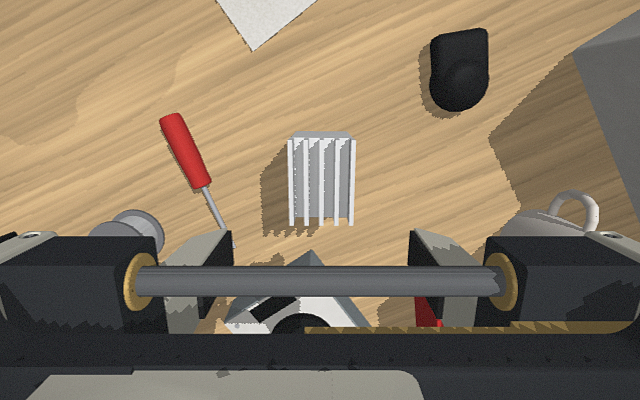

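The wrist view shows the amplifier at (321,182), its fins parallel to tool x and centred between the fingers. I'll check the fin end positions, then go down.

```bash
python3 - <<'E'
from h import *
g=get_image("wrist")
a=back(g,(321,136.5),.095);b=back(g,(321,225.5),.095);c=back(g,(288.5,180),.095);d=back(g,(354.5,180),.095)
print(a,b,np.hypot(*(a-b)[:2]),(a+b)/2,np.hypot(*(c-d)[:2]),(c+d)/2)
p=(a+b)/2
plan(p[0],p[1],.046,66)
E
```

```text
[0.43536453 0.28986261 0.095     ] [0.5112524  0.25626113 0.095     ] 0.08299414909765429 [0.47330846 0.27306187 0.095     ] 0.05982887758900695 [0.47122391 0.27448456 0.095     ]
pos [0.4765 0.2712 0.2267] yaw 66.07 tilt [-0.  0.] shift20 [0.18 0.02 9.03] turn4 0.02 t 3.63 F [ 1.  -0.3 -0.7] w 92.1
```

```bash
python3 -m handwheel '[[0.1,0,1,0,0,0],[0,0,1,0,0,0],[0,0,1,0,0,0],[0,0,1,0,0,0],[0,0,1,0,0,0],[0,0,1,0,0,0],[0,0,1,0,0,0],[0,0,1,0,0,0]]'
python3 -m handwheel '[[0,0,0.8,0,0,0],[0,0,0.2,0,0,0],[0,0,0,0,0,0]]'
python3 -m handwheel '[[0,0,0,0,0,0],[0,0,0,0,0,0],[0,0,0,0,0,0],[0,0,0,0,0,0],[0,0,0,0,0,0],[0,0,0,0,0,0]]' 0 30
python3 -m handwheel '[[0,0,-0.3,0,0,0],[0,0,-0.7,0,0,0],[0,0,-1,0,0,0],[0,0,-1,0,0,0],[0,0,-1,0,0,0],[0,0,-1,0,0,0],[0,0,-1,0,0,0],[0,0,-1,0,0,0]]'
```

```text
clock: 4.3
position: [0.4749, 0.2719, 0.0659]
ee_rot: [-0.652, -3.073, -0.001]
force: [-1.1, 1.0, -0.3]
width: 0.999
gripper_force: 0.0
clock: 4.55
position: [0.4744, 0.271, 0.0458]
ee_rot: [-0.652, -3.071, 0.002]
force: [0.6, -0.6, 0.6]
width: 0.999
gripper_force: 0.0
clock: 5.05
position: [0.476, 0.271, 0.0473]
ee_rot: [0.654, 3.072, 0.002]
force: [0.7, 0.8, 2.8]
width: 0.655
gripper_force: 30.0
clock: 5.72
position: [0.4748, 0.2699, 0.1874]
ee_rot: [-0.655, -3.071, 0.002]
force: [0.2, 0.4, -5.3]
width: 0.652
gripper_force: 30.0
```

```bash
python3 -m handwheel '[[0,0,-0.5,0,0,1],[0,0,-0.5,0,0,1],[0,0,-0.5,0,0,1],[0,0,-0.5,0,0,1],[0,0,0,0,0,1],[0,0,0,0,0,1],[0,0,0,0,0,1],[0,0,0,0,0,1]]'
python3 -m handwheel '[[0,0,0,0,0,1],[0,0,0,0,0,1],[0,0,0,0,0,1],[0,0,0,0,0,1],[0,0,0,0,0,1],[0,0,0,0,0,1],[0,0,0,0,0,0.8],[0,0,0,0,0,0]]'
python3 - <<'E'
from h import *
plan(.62,-.15,.25,6.8); print(observe()["joints"].round(2))
E
```

```text
clock: 6.38
position: [0.4748, 0.27, 0.2264]
ee_rot: [-1.481, -2.77, 0.002]
force: [0.9, 0.5, -5.3]
width: 0.652
gripper_force: 30.0
clock: 7.05
position: [0.4749, 0.2702, 0.2264]
ee_rot: [-2.09, -2.345, 0.003]
force: [-0.3, 0.2, -4.8]
width: 0.652
gripper_force: 30.0
pos [0.4749 0.2702 0.2264] yaw 6.59 tilt [-0.001 -0.001] shift20 [-21.7    4.8   -1.17] turn4 -0.05 t 7.05 F [-0.3  0.2 -4.8] w 60.0
[-0.89  0.31  0.36  1.79 -0.12  1.07 -0.37]
```

```bash
python3 -m handwheel '[[-1,0.22,0,0,0,0],[-1,0.22,0,0,0,0],[-1,0.22,0,0,0,0],[-1,0.22,0,0,0,0],[-1,0.22,0,0,0,0],[-1,0.22,0,0,0,0],[-1,0.22,0,0,0,0],[-1,0.22,0,0,0,0]]'
python3 -m handwheel '[[-1,0.22,0,0,0,0],[-1,0.22,0,0,0,0],[-1,0.22,0,0,0,0],[-1,0.22,0,0,0,0],[-1,0.22,0,0,0,0],[-1,0.22,0,0,0,0],[-1,0.22,0,0,0,0],[-1,0.22,0,0,0,0]]'
python3 -m handwheel '[[-1,0.25,0,0,0,0],[-1,0.25,0,0,0,0],[-1,0.25,0,0,0,0],[-1,0.25,0,0,0,0],[-1,0.25,0,0,0,0],[-0.7,0.1,0,0,0,0],[0,0,0,0,0,0],[0,0,0,0,0,0]]'
python3 - <<'E'
from h import *
plan(.62,-.15,.2264,6.8)
g=get_image("wrist"); np.save("g.npy",g,allow_pickle=True)
cv2.imwrite("pics/w2.png",g["image"][:,:,::-1])
for l in("tray","converter","amplifier"):
    r=trace(l,"wrist"); print(l,[(np.array(k["rect"])*[640,400,640,400]).round().tolist()+[round(k["score"],2)] for k in r[:2]])
# predicted tray outline
print(proj(g,place(box(.21,.076,0,.04),.62,-.15,1.69)).round(0).tolist())
E
```

```text
clock: 7.72
position: [0.5289, 0.1147, 0.2266]
ee_rot: [-2.084, -2.35, 0.001]
force: [1.5, 0.2, -4.8]
width: 0.65
gripper_force: 30.0
clock: 8.38
position: [0.5826, -0.0398, 0.2264]
ee_rot: [-2.084, -2.35, 0.001]
force: [0.3, -0.6, -5.4]
width: 0.653
gripper_force: 30.0
clock: 9.05
position: [0.6227, -0.1497, 0.2263]
ee_rot: [-2.087, -2.347, 0.001]
force: [-0.1, 0.2, -4.1]
width: 0.653
gripper_force: 30.0
pos [ 0.6227 -0.1497  0.2263] yaw 6.7 tilt [-0.001  0.   ] shift20 [ 0.   -0.14 -0.  ] turn4 -0.02 t 9.05 F [-0.1  0.2 -4.1] w 60.1
tray [[318.0, 111.0, 76.0, 93.0, 0.85]]
converter [[318.0, 98.0, 69.0, 62.0, 0.83]]
amplifier [[323.0, 245.0, 164.0, 170.0, 0.8]]
[[349.0, 247.0], [352.0, 262.0], [290.0, 247.0], [286.0, 262.0], [353.0, 72.0], [357.0, 69.0], [284.0, 72.0], [280.0, 69.0]]
```

View pics/w2.png

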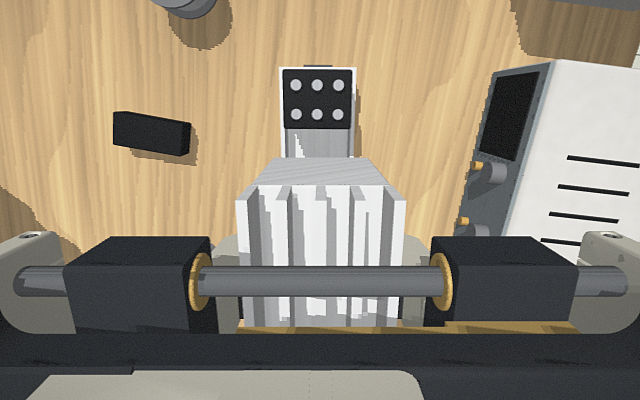

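The wrist view shows the far end of the tray at row 68, columns 280–356, which agrees with the fit's prediction. The converter top spans rows 69–129, and the held amplifier is level. Next I'll compute the lateral offset and the converter's near face in tray coordinates.

```bash
python3 - <<'E'
from h import *
g=np.load("g.npy",allow_pickle=True).item()
T=lambda p:R.from_euler('z',-1.69).apply(np.array(p)-[.62,-.15,0]).round(4)
for n,uv,z in(("conv far",(318,70),.089),("conv near",(318,129),.089),("conv L",(282.5,100),.089),("conv R",(354.5,100),.089),("tray endL",(280,67.5),.04),("tray endR",(356.5,67.5),.04),("tray L155",(282.,150),.04),("tray R155",(356,150),.04)):
    print(n,T(back(g,uv,z)))
im=g["image"].astype(int).sum(2)
for r in(80,100,120,135,145,150):print(r,im[r,272:292].tolist(),im[r,346:366].tolist())
p=observe()["position"];ax=R.from_rotvec(observe()["ee_rot"]).apply([1,0,0])
print(proj(g,[[*(p+ax*.08)[:2],.04],[*(p+ax*.04)[:2],.04]]),T(p))
E
```

```text
conv far [0.0993 0.0002 0.089 ]
conv near [0.0503 0.0004 0.089 ]
conv L [0.075  0.0311 0.089 ]
conv R [ 0.0749 -0.0313  0.089 ]
tray endL [0.1061 0.038  0.04  ]
tray endR [ 0.106  -0.0372  0.04  ]
tray L155 [0.0249 0.0388 0.04  ]
tray R155 [ 0.0248 -0.039   0.04  ]
80 [498, 508, 502, 525, 524, 517, 542, 663, 737, 736, 559, 57, 147, 156, 134, 142, 150, 135, 120, 196] [133, 166, 139, 142, 108, 125, 519, 763, 727, 708, 552, 509, 533, 534, 503, 499, 520, 528, 563, 574]
100 [504, 522, 525, 527, 534, 528, 522, 582, 712, 738, 732, 115, 109, 148, 135, 141, 156, 137, 150, 145] [144, 141, 133, 134, 61, 321, 553, 518, 537, 541, 328, 336, 345, 323, 420, 570, 574, 576, 563, 557]
120 [529, 523, 529, 544, 554, 545, 540, 548, 654, 740, 723, 411, 53, 131, 142, 130, 140, 145, 143, 122] [113, 133, 140, 108, 187, 379, 543, 528, 483, 320, 338, 317, 428, 585, 575, 567, 559, 572, 568, 557]
135 [521, 522, 539, 542, 537, 545, 543, 532, 618, 723, 711, 725, 702, 278, 321, 360, 488, 519, 494, 485] [495, 424, 321, 355, 448, 516, 505, 483, 383, 359, 379, 388, 379, 351, 350, 439, 581, 555, 548, 549]
145 [514, 532, 549, 538, 530, 531, 541, 517, 570, 695, 715, 722, 712, 385, 319, 360, 448, 526, 493, 483] [483, 390, 319, 383, 490, 509, 507, 480, 357, 366, 392, 361, 373, 373, 361, 436, 567, 543, 538, 528]
150 [530, 543, 542, 540, 541, 542, 533, 515, 544, 675, 717, 724, 705, 386, 312, 343, 423, 513, 509, 478] [468, 361, 305, 387, 509, 519, 510, 466, 376, 387, 370, 366, 371, 374, 343, 418, 564, 535, 536, 520]
[[322.1225976   92.88087361]
 [322.14999043 133.26589301]] [ 0.0022 -0.0035  0.2266]
```

```bash
python3 -m handwheel '[[0.05,-0.15,0,0,0,-0.02],[0,0,0.5,0,0,0],[0,0,1,0,0,0],[0,0,1,0,0,0],[0,0,1,0,0,0],[0,0,1,0,0,0],[0,0,0.7,0,0,0],[0,0,0,0,0,0]]'
python3 - <<'E'
from h import *
c,s=np.cos(1.69),np.sin(1.69)
plan(.62+.003*c,-.15+.003*s,.0505,6.83)
g=get_image("wrist"); cv2.imwrite("pics/w3.png",g["image"][20:330,150:490,::-1])
E
```

```text
clock: 9.92
position: [0.6178, -0.1471, 0.1189]
ee_rot: [-2.081, -2.347, 0.005]
force: [-0.9, 0.6, -4.9]
width: 0.653
gripper_force: 30.0
pos [ 0.6178 -0.1471  0.1189] yaw 6.86 tilt [-0.006  0.001] shift20 [-0.01  0.11  3.42] turn4 0.01 t 9.92 F [-0.9  0.6 -4.9] w 60.0
```

View pics/w3.png

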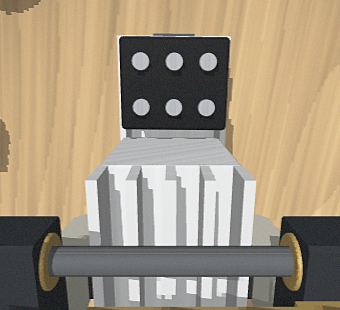

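The crop shows the amplifier lined up behind the converter, with a thin gap at row 130. I'll settle the arm, then correct the lateral offset.

```bash
cat > st.py <<'E'
import sys
from h import *
lx,ly,z=map(float,sys.argv[1:4])
c,s=np.cos(1.69),np.sin(1.69)
plan(.62+lx*c-ly*s,-.15+lx*s+ly*c,z,6.83)
E
for i in 1 2; do python3 -m handwheel '[[0,0,0,0,0,0]]' >/dev/null; python3 st.py .003 0 .0505; done
```

```text
pos [ 0.6204 -0.1482  0.123 ] yaw 6.84 tilt [ 0. -0.] shift20 [ 0.06 -0.03  3.63] turn4 0.0 t 10.05 F [ 0.2  0.3 -5.2] w 60.4
pos [ 0.6209 -0.1485  0.1239] yaw 6.83 tilt [ 0.002 -0.   ] shift20 [ 0.08 -0.06  3.67] turn4 -0.0 t 10.13 F [-0.3 -0.4 -4.9] w 60.0
```

```bash
python3 -m handwheel '[[0,-0.04,0.4,0,0,0],[0,0,0.7,0,0,0],[0,0,0.7,0,0,0],[0,0,0.6,0,0,0],[0,0,0.4,0,0,0],[0,0,0.3,0,0,0],[0,0,0.2,0,0,0],[0,0,0,0,0,0]]'
python3 st.py .003 0 .0505
python3 -m handwheel '[[0,0,0.15,0,0,0],[0,0,0.1,0,0,0],[0,0,0,0,0,0]]'
python3 st.py .003 0 .0505
```

```text
clock: 10.8
position: [0.6192, -0.1483, 0.0561]
ee_rot: [-2.085, -2.349, 0.001]
force: [-1.6, 0.1, -5.6]
width: 0.653
gripper_force: 30.0
pos [ 0.6192 -0.1483  0.0561] yaw 6.83 tilt [-0.001  0.   ] shift20 [0.06 0.03 0.28] turn4 -0.0 t 10.8 F [-1.6  0.1 -5.6] w 60.1
clock: 11.05
position: [0.6195, -0.1484, 0.0517]
ee_rot: [2.085, 2.35, 0.0]
force: [-0.1, -0.7, -5.3]
width: 0.653
gripper_force: 30.0
pos [ 0.6195 -0.1484  0.0517] yaw 6.82 tilt [0. 0.] shift20 [0.07 0.02 0.06] turn4 -0.0 t 11.05 F [-0.1 -0.7 -5.3] w 60.1
```

```bash
for i in 1 ; do python3 -m handwheel '[[0,0,0.06,0,0,0],[0,0,0,0,0,0],[0,0,0,0,0,0]]'; python3 -m handwheel '[[0,0,0.05,0,0,0],[0,0,0,0,0,0]]'; done
```

```text
clock: 11.3
position: [0.6197, -0.1484, 0.0514]
ee_rot: [2.085, 2.349, 0.001]
force: [-3.1, 0.8, 4.7]
width: 0.652
gripper_force: 30.0
clock: 11.47
position: [0.6197, -0.1484, 0.0513]
ee_rot: [2.085, 2.35, 0.002]
force: [-5.8, 2.7, 15.7]
width: 0.651
gripper_force: 30.0
```

```bash
python3 -m handwheel '[[0,0,-0.06,0,0,0],[0.1,0,0,0,0,0],[0.1,0,0,0,0,0],[0,0,0,0,0,0]]'; python3 -m handwheel '[[0.1,0,0,0,0,0],[0,0,0,0,0,0]]'; python3 -m handwheel '[[0.05,0,0,0,0,0],[0,0,0,0,0,0]]';python3 st.py .010 0 .0505
```

```text
clock: 11.8
position: [0.6198, -0.1453, 0.0514]
ee_rot: [2.084, 2.348, 0.0]
force: [0.0, -3.8, 3.9]
width: 0.649
gripper_force: 30.0
clock: 11.97
position: [0.6196, -0.1432, 0.0514]
ee_rot: [2.084, 2.348, 0.001]
force: [0.7, -4.6, 5.3]
width: 0.649
gripper_force: 30.0
clock: 12.13
position: [0.6195, -0.1423, 0.0514]
ee_rot: [2.084, 2.347, 0.001]
force: [1.5, -4.2, 4.7]
width: 0.652
gripper_force: 30.0
pos [ 0.6195 -0.1423  0.0514] yaw 6.8 tilt [ 0.002 -0.001] shift20 [ 0.12 -0.02  0.05] turn4 -0.01 t 12.13 F [ 1.5 -4.2  4.7] w 60.0
```

Sliding freely, so I'll continue until it contacts the converter.

```bash
for i in 1; do python3 -m handwheel '[[0.06,0,0,0,0,0],[0,0,0,0,0,0]]'; python3 -m handwheel '[[0.06,0,0,0,0,0],[0,0,0,0,0,0]]'; python3 -m handwheel '[[0.06,0,0,0,0,0],[0,0,0,0,0,0]]'; done;python3 st.py .010 0 .0505
python3 - <<'E'
from h import *
g=get_image("wrist"); cv2.imwrite("pics/w4.png",cv2.resize(g["image"][20:200,230:410,::-1],None,fx=3,fy=3))
E
```

```text
clock: 12.3
position: [0.6194, -0.1411, 0.0514]
ee_rot: [2.084, 2.348, 0.001]
force: [-0.2, -4.7, 5.6]
width: 0.652
gripper_force: 30.0
clock: 12.47
position: [0.6192, -0.14, 0.0514]
ee_rot: [2.084, 2.347, 0.001]
force: [1.7, -5.1, 4.9]
width: 0.652
gripper_force: 30.0
clock: 12.63
position: [0.6192, -0.1392, 0.0514]
ee_rot: [2.084, 2.347, 0.0]
force: [1.0, -5.6, 4.1]
width: 0.65
gripper_force: 30.0
pos [ 0.6192 -0.1392  0.0514] yaw 6.78 tilt [ 0.002 -0.002] shift20 [-0.04 -0.02  0.05] turn4 -0.01 t 12.63 F [ 1.  -5.6  4.1] w 59.8
```

View pics/w4.png

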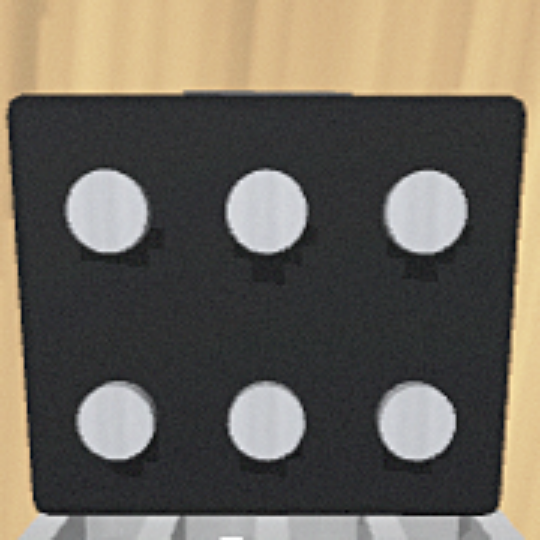

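The amplifier's fins now meet the converter's edge at crop row 515. I'll push about 2 mm more, then release and rise.

```bash
python3 -m handwheel '[[0.05,0,0,0,0,0],[0,0,0,0,0,0]]'; python3 -m handwheel '[[0.05,0,0,0,0,0],[0,0,0,0,0,0]]';  python3 -m handwheel '[[-0.05,0,-0.02,0,0,0],[0,0,0,0,0,0],[0,0,0,0,0,0],[0,0,0,0,0,0],[0,0,0,0,0,0],[0,0,0,0,0,0]]' 1; python3 -m handwheel '[[0,0,-0.5,0,0,0],[0,0,-1,0,0,0],[0,0,-1,0,0,0],[0,0,-1,0,0,0],[0,0,-1,0,0,0],[0,0,-1,0,0,0],[0,0,-1,0,0,0],[0,0,-0.5,0,0,0]]'
python3 -c "
from h import *
plan(.481,-.289,.19)"
```

```text
clock: 12.85
position: [0.619, -0.1385, 0.0514]
ee_rot: [2.084, 2.346, 0.0]
force: [1.5, -6.8, 4.4]
width: 0.656
gripper_force: 30.0
clock: 13.02
position: [0.6189, -0.1377, 0.0514]
ee_rot: [2.085, 2.346, -0.0]
force: [1.4, -6.3, 4.9]
width: 0.652
gripper_force: 30.0
clock: 13.52
position: [0.6179, -0.1365, 0.0509]
ee_rot: [-2.085, -2.35, -0.0]
force: [0.0, -0.6, -0.1]
width: 0.989
gripper_force: 0.0
clock: 14.18
position: [0.619, -0.1373, 0.1945]
ee_rot: [2.084, 2.347, 0.003]
force: [0.8, -0.3, 0.8]
width: 0.999
gripper_force: 0.0
pos [ 0.619  -0.1373  0.1945] yaw 6.81 tilt [ 0.004 -0.   ] shift20 [-6.71 -7.75  0.2 ] turn4 None t 14.18 F [ 0.8 -0.3  0.8] w 91.9
```

```bash
python3 -m handwheel '[[-0.84,-0.97,0,0,0,0],[-0.84,-0.97,-0.2,0,0,0],[-0.84,-0.97,-0.3,0,0,0],[-0.84,-0.97,-0.3,0,0,0],[-0.84,-0.97,-0.2,0,0,0],[-0.84,-0.97,0,0,0,0],[-0.84,-0.97,0,0,0,0],[-0.84,-0.97,0,0,0,0]]'
python3 -m handwheel '[[0,0,0,0,0,0],[0,0,0,0,0,0],[0,0,0,0,0,0]]'
python3 - <<'E'
from h import *
plan(.481,-.289,.05)
g=get_image("wrist")
m=near("filter_can","wrist",(320,200),150)
if m is not None:
    for p0 in([.481,-.289,0],[.485,-.295,0]):
        p,f=fit([(g,m)],M["filter_can"],p0);print(p,f)
    plan(p[0],p[1],.05)
r=place_of("filter_can","wrist");print([(np.array(k["point"])*[640,400],k["score"]) for k in r], proj(g,[p[0],p[1],0]))
cv2.imwrite("pics/w5.png",g["image"][:,:,::-1])
E
```

```text
clock: 14.85
position: [0.4788, -0.2894, 0.2113]
ee_rot: [2.085, 2.35, 0.0]
force: [0.9, -0.3, -0.9]
width: 1.003
gripper_force: 0.0
clock: 15.1
position: [0.4802, -0.2883, 0.2112]
ee_rot: [-2.085, -2.35, -0.001]
force: [0.4, 0.6, 1.0]
width: 1.0
gripper_force: 0.0
pos [ 0.4802 -0.2883  0.2112] yaw 6.82 tilt [0.    0.001] shift20 [-0.04  0.03  8.06] turn4 None t 15.1 F [0.4 0.6 1. ] w 92.0
[ 0.48016922 -0.28914703  0.13387556] 0.02821749448776245
[ 0.48020656 -0.28935736  0.10367765] 0.02858024835586548
pos [ 0.4807 -0.2877  0.211 ] yaw 6.92 tilt [0.    0.001] shift20 [-0.08 -0.04  8.05] turn4 None t 15.2 F [ 0.7 -0.2  0.3] w 92.0
[(array([321.28, 166.8 ]), 0.6)] [[321.07900625 169.66219538]]
```

View pics/w5.png

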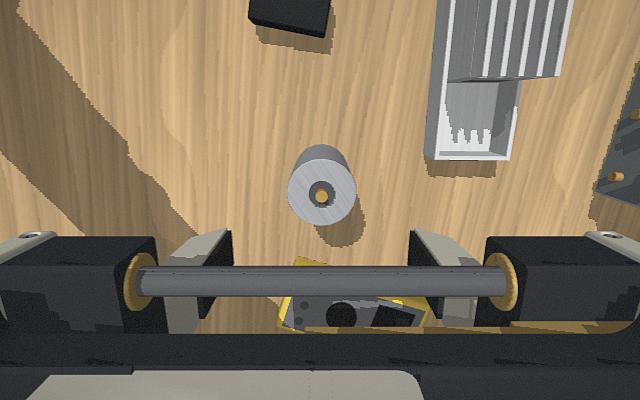

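The view shows the can at (322,190), centred between the fingers, with the amplifier standing in the tray at upper right. I'll descend and grip.

```bash
python3 -m handwheel '[[-0.06,0,1,0,0,0],[0,0,1,0,0,0],[0,0,1,0,0,0],[0,0,1,0,0,0],[0,0,1,0,0,0],[0,0,1,0,0,0],[0,0,1,0,0,0],[0,0,0.7,0,0,0]]'
python3 -m handwheel '[[0,0,0.35,0,0,0],[0,0,0,0,0,0],[0,0,0,0,0,0]]'
python3 -m handwheel '[[0,0,0,0,0,0],[0,0,0,0,0,0],[0,0,0,0,0,0],[0,0,0,0,0,0],[0,0,0,0,0,0],[0,0,0,0,0,0]]' 0 30
python3 -m handwheel '[[0,0,-0.3,0,0,0],[0,0,-0.7,0,0,0],[0,0,-1,0,0,0],[0,0,-1,0,0,0],[0,0,-1,0,0,0],[0,0,-1,0,0,0],[0,0,-1,0,0,0],[0,0,-0.3,0,0,0]]'
python3 st.py -.065 0 .17
```

```text
clock: 15.92
position: [0.4801, -0.2887, 0.0552]
ee_rot: [-2.082, -2.35, 0.0]
force: [0.5, 0.5, 0.4]
width: 1.001
gripper_force: 0.0
clock: 16.17
position: [0.4804, -0.2897, 0.0503]
ee_rot: [-2.084, -2.35, 0.0]
force: [-0.2, -0.2, 0.8]
width: 0.999
gripper_force: 0.0
clock: 16.67
position: [0.4805, -0.29, 0.0505]
ee_rot: [2.085, 2.349, 0.001]
force: [0.6, -0.1, 2.5]
width: 0.652
gripper_force: 30.0
clock: 17.33
position: [0.4807, -0.2907, 0.1789]
ee_rot: [2.084, 2.347, 0.001]
force: [-0.1, -0.3, -3.3]
width: 0.652
gripper_force: 30.0
pos [ 0.4807 -0.2907  0.1789] yaw 6.8 tilt [ 0.003 -0.001] shift20 [2.91 7.75 0.46] turn4 -0.01 t 17.33 F [-0.1 -0.3 -3.3] w 60.0
```

```bash
python3 -m handwheel '[[0.36,0.97,0,0,0,0],[0.36,0.97,0,0,0,0],[0.36,0.97,0,0,0,0],[0.36,0.97,0,0,0,0],[0.36,0.97,0,0,0,0],[0.36,0.97,0,0,0,0],[0.36,0.97,0,0,0,0],[0.36,0.97,0,0,0,0]]'
python3 -m handwheel '[[0,0,0,0,0,0],[0,0,0,0,0,0],[0,0,0,0,0,0]]'
python3 st.py -.065 0 .0545
python3 - <<'E'
from h import *
g=get_image("wrist")
cv2.imwrite("pics/w6.png",cv2.resize(g["image"][0:300,170:470,::-1],None,fx=2,fy=2))
print(proj(g,place(box(.21,.076,.04,.0401),.62,-.15,1.69)).round(1).tolist())
E
```

```text
clock: 18.0
position: [0.6274, -0.2135, 0.1749]
ee_rot: [-2.084, -2.348, 0.001]
force: [0.1, -0.4, -4.3]
width: 0.65
gripper_force: 30.0
clock: 18.25
position: [0.6262, -0.2147, 0.1752]
ee_rot: [-2.085, -2.348, 0.002]
force: [0.3, -0.5, -3.5]
width: 0.651
gripper_force: 30.0
pos [ 0.6262 -0.2147  0.1752] yaw 6.8 tilt [-0.002 -0.   ] shift20 [-0.    0.09  6.03] turn4 -0.01 t 18.25 F [ 0.3 -0.5 -3.5] w 59.9
[[363.1, 225.4], [363.1, 225.5], [283.4, 225.4], [283.4, 225.4], [372.6, -26.6], [372.6, -26.7], [275.3, -26.5], [275.3, -26.5]]
```

View pics/w6.png

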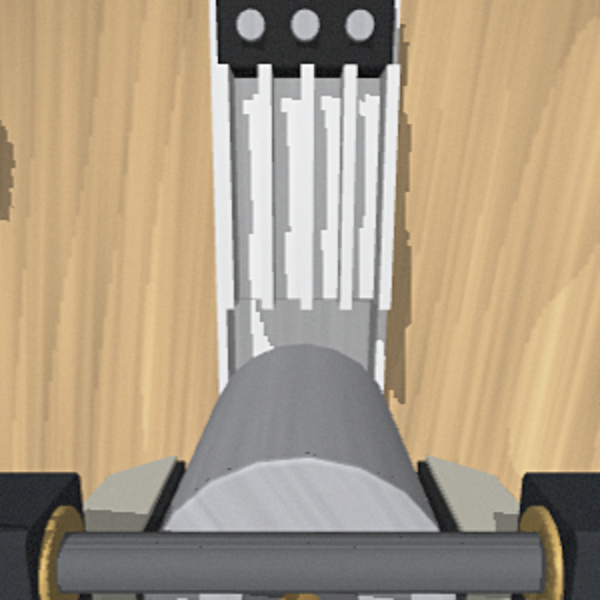

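The crop shows the amplifier standing inside the tray against the converter, and the can behind the free slot, in line. I'll lower it.

```bash
python3 -m handwheel '[[0,0.08,0.5,0,0,0],[0,0,0.9,0,0,0],[0,0,0.9,0,0,0],[0,0,0.6,0,0,0],[0,0,0.4,0,0,0],[0,0,0,0,0,0],[0,0,0,0,0,0]]'
python3 st.py -.065 0 .0545
```

```text
clock: 18.88
position: [0.6287, -0.2144, 0.11]
ee_rot: [-2.086, -2.349, 0.0]
force: [0.1, 0.5, -3.9]
width: 0.648
gripper_force: 30.0
pos [ 0.6287 -0.2144  0.11  ] yaw 6.79 tilt [-0. -0.] shift20 [ 0.   -0.05  2.78] turn4 -0.01 t 18.88 F [ 0.1  0.5 -3.9] w 59.6
```

```bash
python3 -m handwheel '[[0,-0.04,0.4,0,0,0],[0,0,0.6,0,0,0],[0,0,0.5,0,0,0],[0,0,0.4,0,0,0],[0,0,0.3,0,0,0],[0,0,0.2,0,0,0],[0,0,0.1,0,0,0],[0,0,0,0,0,0]]'
python3 st.py -.065 0 .0545
python3 -m handwheel '[[0,0,0.1,0,0,0],[0,0,0.05,0,0,0],[0,0,0,0,0,0]]'
python3 -m handwheel '[[0,0,0.05,0,0,0],[0,0,0,0,0,0]]'
python3 st.py -.058 0 .0545
```

```text
clock: 19.55
position: [0.6279, -0.2142, 0.0596]
ee_rot: [-2.085, -2.349, 0.0]
force: [0.7, -0.5, -2.8]
width: 0.651
gripper_force: 30.0
pos [ 0.6279 -0.2142  0.0596] yaw 6.82 tilt [-0.001  0.   ] shift20 [-0.02 -0.01  0.26] turn4 -0.0 t 19.55 F [ 0.7 -0.5 -2.8] w 59.9
clock: 19.8
position: [0.6282, -0.2142, 0.0572]
ee_rot: [2.085, 2.35, 0.0]
force: [-0.9, 0.4, -3.1]
width: 0.647
gripper_force: 30.0
clock: 19.97
position: [0.6282, -0.2142, 0.0562]
ee_rot: [2.085, 2.35, 0.0]
force: [-0.4, -0.7, -3.1]
width: 0.649
gripper_force: 30.0
pos [ 0.6282 -0.2142  0.0562] yaw 6.82 tilt [0. 0.] shift20 [ 0.34 -0.02  0.08] turn4 -0.0 t 19.97 F [-0.4 -0.7 -3.1] w 59.7
```

```bash
python3 -m handwheel '[[0,0,0.05,0,0,0],[0,0,0,0,0,0]]'
python3 -m handwheel '[[0,0,0.05,0,0,0],[0,0,0,0,0,0]]'
python3 -m handwheel '[[0,0,0.05,0,0,0],[0,0,0,0,0,0]]'
```

```text
clock: 20.13
position: [0.6281, -0.2141, 0.0551]
ee_rot: [-2.085, -2.35, -0.0]
force: [-0.4, 0.2, -3.2]
width: 0.659
gripper_force: 30.0
clock: 20.3
position: [0.6282, -0.2143, 0.0545]
ee_rot: [2.085, 2.349, 0.0]
force: [-0.5, 0.0, 0.7]
width: 0.652
gripper_force: 30.0
clock: 20.47
position: [0.6283, -0.2143, 0.0544]
ee_rot: [2.085, 2.349, 0.001]
force: [-4.1, 1.8, 11.9]
width: 0.649
gripper_force: 30.0
```

Floor contact. I'll back off slightly and slide +x to push the row tight.

```bash
python3 -m handwheel '[[0,0,-0.05,0,0,0],[0.1,0,0,0,0,0],[0.1,0,0,0,0,0],[0,0,0,0,0,0]]'; python3 -m handwheel '[[0.1,0,0,0,0,0],[0,0,0,0,0,0]]'; python3 -m handwheel '[[0.07,0,0,0,0,0],[0,0,0,0,0,0]]';  python3 -m handwheel '[[0.07,0,0,0,0,0],[0,0,0,0,0,0]]';python3 st.py -.058 0 .0545
```

```text
clock: 20.8
position: [0.6281, -0.2107, 0.0546]
ee_rot: [2.084, 2.348, 0.0]
force: [1.4, -1.9, 2.9]
width: 0.651
gripper_force: 30.0
clock: 20.97
position: [0.6279, -0.2085, 0.0546]
ee_rot: [2.084, 2.349, 0.0]
force: [1.2, -4.0, 3.6]
width: 0.648
gripper_force: 30.0
clock: 21.13
position: [0.6277, -0.2077, 0.0545]
ee_rot: [2.085, 2.348, -0.0]
force: [1.3, -4.4, 3.0]
width: 0.652
gripper_force: 30.0
clock: 21.3
position: [0.6275, -0.2076, 0.0546]
ee_rot: [2.085, 2.346, -0.002]
force: [1.7, -7.4, 2.1]
width: 0.652
gripper_force: 30.0
pos [ 0.6275 -0.2076  0.0546] yaw 6.74 tilt [ 0.002 -0.003] shift20 [ 0.01 -0.03  0.  ] turn4 -0.02 t 21.3 F [ 1.7 -7.4  2.1] w 60.0
```

```bash
python3 -m handwheel '[[0.06,0,0,0,0,0],[0,0,0,0,0,0]]'; python3 -m handwheel '[[0.06,0,0,0,0,0],[0,0,0,0,0,0]]';python3 st.py -.058 0 .0545
python3 -m handwheel '[[0.06,0,0,0,0,0],[0,0,0,0,0,0]]';python3 st.py -.058 0 .0545
```

```text
clock: 21.47
position: [0.6272, -0.2075, 0.0546]
ee_rot: [2.085, 2.344, -0.003]
force: [1.4, -10.2, 1.4]
width: 0.649
gripper_force: 30.0
clock: 21.63
position: [0.627, -0.2076, 0.0546]
ee_rot: [2.085, 2.343, -0.004]
force: [3.1, -13.9, -0.7]
width: 0.65
gripper_force: 30.0
pos [ 0.627  -0.2076  0.0546] yaw 6.65 tilt [ 0.002 -0.006] shift20 [-0.   -0.    0.01] turn4 -0.04 t 21.63 F [  3.1 -13.9  -0.7] w 59.8
clock: 21.8
position: [0.6269, -0.2075, 0.0548]
ee_rot: [2.085, 2.341, -0.005]
force: [4.0, -16.5, -2.2]
width: 0.647
gripper_force: 30.0
pos [ 0.6269 -0.2075  0.0548] yaw 6.6 tilt [ 0.003 -0.007] shift20 [-0.    0.    0.01] turn4 -0.06 t 21.8 F [  4.  -16.5  -2.2] w 59.5
```

The row is firm against the wall. I'll relax the push, release gently and rise.

```bash
python3 -m handwheel '[[-0.1,0,0,0,0,0],[-0.1,0,0,0,0,0],[0,0,0,0,0,0]]'; python3 -m handwheel '[[0,0,0,0,0,0],[0,0,0,0,0,0],[0,0,0,0,0,0],[0,0,0,0,0,0],[0,0,0,0,0,0]]' 1; python3 -m handwheel '[[0,0,-0.3,0,0,0],[0,0,-0.7,0,0,0],[0,0,-1,0,0,0],[0,0,-1,0,0,0],[0,0,-1,0,0,0],[0,0,-1,0,0,0],[0,0,-1,0,0,0],[0,0,-1,0,0,0]]'
python3 - <<'E'
from h import *
plan(.6556,.168,.25)
for n in("scene","top"):
    g=get_image(n); T=(.656,.168)
    for l,z in(("dial_pointer",.091),("dial_grip",.077),("timer_mark",.051)):
        for r in place_of(l,n)[:1]:
            p=back(g,np.array(r["point"])*[640,400],z); print(n,l,p.round(4),round(r["score"],2),"ang",np.degrees(np.arctan2(p[1]-.168,p[0]-.656)).round(1))
    if n=="scene": 
        a=cv2.resize(g["image"][150:310,210:430,::-1],None,fx=3.6,fy=3.6,interpolation=cv2.INTER_CUBIC); cv2.imwrite("pics/s2.png",a)
E
```

```text
clock: 22.05
position: [0.627, -0.2076, 0.0545]
ee_rot: [2.086, 2.347, -0.001]
force: [0.5, -6.2, 4.9]
width: 0.647
gripper_force: 30.0
clock: 22.47
position: [0.6269, -0.2051, 0.0538]
ee_rot: [-2.084, -2.35, -0.0]
force: [0.1, -0.1, -0.7]
width: 0.96
gripper_force: 0.0
clock: 23.13
position: [0.6269, -0.2057, 0.1956]
ee_rot: [2.085, 2.35, 0.0]
force: [-0.2, -0.9, -0.5]
width: 1.0
gripper_force: 0.0
pos [ 0.6269 -0.2057  0.1956] yaw 6.82 tilt [0. 0.] shift20 [18.38  3.64 -2.72] turn4 None t 23.13 F [-0.2 -0.9 -0.5] w 92.0
scene dial_pointer [0.6687 0.2011 0.091 ] 0.88 ang 69.0
scene dial_grip [0.654  0.1724 0.077 ] 0.61 ang 114.8
scene timer_mark [0.7191 0.169  0.051 ] 0.67 ang 0.9
top dial_pointer [0.6792 0.1959 0.091 ] 0.62 ang 50.3
top dial_grip [0.6553 0.1583 0.077 ] 0.62 ang -93.9
```

View pics/s2.png

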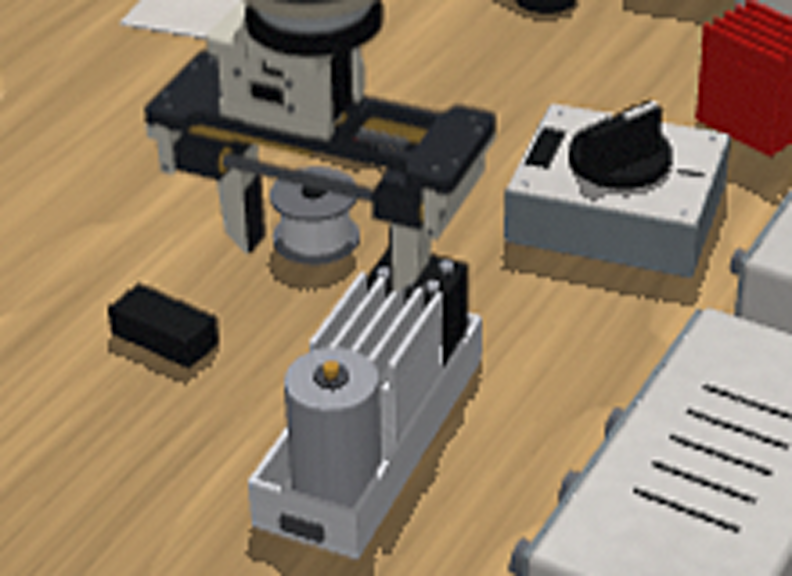

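The scene crop shows the can (332,420), amplifier (390,330) and converter (455,300) upright in one tight row in the tray. The dial's pointer end is at (650,112) and the index line at (692,173). I've now viewed 10 pictures, so the rest is numeric. Next I'll hover over the dial.

```bash
python3 -m handwheel '[[1,0.2,-0.3,0,0,0],[1,0.2,-0.3,0,0,0],[1,0.2,-0.3,0,0,0],[1,0.2,-0.3,0,0,0],[1,0.2,0,0,0,0],[1,0.2,0,0,0,0],[1,0.2,0,0,0,0],[1,0.2,0,0,0,0]]'
python3 -m handwheel '[[1,0.2,0,0,0,0],[1,0.2,0,0,0,0],[1,0.2,0,0,0,0],[1,0.2,0,0,0,0],[1,0.2,0,0,0,0],[1,0.2,0,0,0,0],[1,0.2,0,0,0,0],[1,0.2,0,0,0,0]]'
python3 -m handwheel '[[1,0.2,0,0,0,0],[1,0.2,0,0,0,0],[0.4,0.05,0,0,0,0],[0,0,0,0,0,0],[0,0,0,0,0,0]]'
cat > dial.py <<'E'
from h import *
g=get_image("wrist"); np.save("gd.npy",g,allow_pickle=True)
o=observe();print(o["joints"].round(2))
for l,z in(("dial_pointer",.091),("dial_grip",.077),("timer_mark",.051)):
    print(l,[(back(g,np.array(r["point"])*[640,400],z).round(4),(np.array(r["point"])*[640,400]).round(),round(r["score"],2)) for r in place_of(l,"wrist")[:2]])
m=near("timer","wrist",(320,200),200)
if m is not None:
    ys,xs=np.nonzero(m);print("timer mask",m.sum(),xs.min(),xs.max(),ys.min(),ys.max())
print("pred timer corners",proj(g,place(box(.15,.13,.051,.0511),.656,.168,.19))[::2].round().tolist())
plan(.656,.168,.22)
E
python3 dial.py
```

```text
clock: 24.2
position: [0.6395, -0.0421, 0.2174]
ee_rot: [-2.085, -2.349, 0.001]
force: [0.3, -0.2, -0.6]
width: 1.001
gripper_force: 0.0
clock: 24.87
position: [0.6522, 0.1204, 0.2173]
ee_rot: [-2.085, -2.349, 0.002]
force: [0.2, 0.4, 1.0]
width: 0.998
gripper_force: 0.0
clock: 25.28
position: [0.6556, 0.1674, 0.2176]
ee_rot: [2.085, 2.35, -0.002]
force: [0.9, -1.1, 0.4]
width: 0.997
gripper_force: 0.0
[-0.61  0.55  0.46  1.47 -0.25  1.18  0.  ]
dial_pointer [(array([0.6693, 0.1999, 0.091 ]), array([342., 153.]), 0.89)]
dial_grip [(array([0.6517, 0.1687, 0.077 ]), array([318., 181.]), 0.58)]
timer_mark [(array([0.7079, 0.1802, 0.051 ]), array([375., 171.]), 0.7)]
timer mask 18366.0 239 394 105 238
pred timer corners [[256.0, 240.0], [240.0, 116.0], [397.0, 231.0], [396.0, 105.0]]
pos [0.656  0.1666 0.2183] yaw 6.71 tilt [ 0. -0.] shift20 [ 0.07  0.01 -0.08] turn4 None t 25.53 F [ 0.6 -0.2 -0.3] w 92.3
```

```bash
cat > ang.py <<'E'
from h import *
g=np.load("gd.npy",allow_pickle=True).item(); im=cv2.cvtColor(g["image"],cv2.COLOR_RGB2GRAY)
C=np.array([.656,.168])
def polar(z,rs,ths):
    P=np.array([[C[0]+r*np.cos(t),C[1]+r*np.sin(t),z] for t in ths for r in rs]); uv=proj(g,P).astype(np.float32)
    return cv2.remap(im,uv[:,0].reshape(len(ths),-1),uv[:,1].reshape(len(ths),-1),cv2.INTER_LINEAR).astype(float)
deg=np.arange(-20,120,2)
A=polar(.051,np.arange(.046,.066,.002),np.radians(deg)); B=polar(.091,np.arange(.012,.032,.002),np.radians(deg))
print("index dark:",[(int(d),int(v)) for d,v in zip(deg,A.mean(1)) if d<50])
print("stripe bright:",[(int(d),int(v)) for d,v in zip(deg,B.mean(1)) if d>0])
def pca(z,n,half,sel):
    u=np.arange(-half,half,.0005); X,Y=np.meshgrid(C[0]+u,C[1]+u); uv=proj(g,np.c_[X.ravel(),Y.ravel(),np.full(X.size,z)]).astype(np.float32)
    I=cv2.remap(im,uv[:,0].reshape(X.shape),uv[:,1].reshape(X.shape),cv2.INTER_LINEAR)
    m=sel(I,X-C[0],Y-C[1]).astype(np.uint8); k,lab,st,_=cv2.connectedComponentsWithStats(m)
    for i in sorted(range(1,k),key=lambda i:-st[i,4])[:3]:
        q=np.c_[X[lab==i],Y[lab==i]]; c=q.mean(0); w,v=np.linalg.eigh(np.cov((q-c).T)); 
        print(n,st[i,4],"c",c.round(4),"dir",np.degrees(np.arctan2(v[1,1],v[0,1])).round(1)%180,"len",(np.sqrt(w*12)*1e3).round(1),"ang from C",np.degrees(np.arctan2(*(c-C)[::-1])).round(1),"off-axis at C",round(float(np.cross(v[:,1],C-c))*1e3,1))
pca(.091,"stripe",.037,lambda I,x,y:(I>130)&(np.hypot(x,y)<.036))
pca(.051,"index",.075,lambda I,x,y:(I<110)&(np.hypot(x,y)>.044)&(np.hypot(x,y)<.069)&(x>.03))
E
python3 ang.py 2>/dev/null
```

```text
index dark: [(-20, 221), (-18, 221), (-16, 221), (-14, 221), (-12, 221), (-10, 221), (-8, 221), (-6, 222), (-4, 223), (-2, 223), (0, 223), (2, 223), (4, 222), (6, 225), (8, 208), (10, 55), (12, 59), (14, 142), (16, 228), (18, 222), (20, 223), (22, 223), (24, 223), (26, 223), (28, 223), (30, 223), (32, 223), (34, 223), (36, 222), (38, 222), (40, 223), (42, 222), (44, 223), (46, 223), (48, 224)]
stripe bright: [(2, 34), (4, 35), (6, 35), (8, 35), (10, 34), (12, 34), (14, 34), (16, 34), (18, 33), (20, 32), (22, 32), (24, 32), (26, 31), (28, 32), (30, 31), (32, 29), (34, 29), (36, 28), (38, 28), (40, 30), (42, 30), (44, 29), (46, 30), (48, 30), (50, 32), (52, 31), (54, 31), (56, 32), (58, 39), (60, 64), (62, 147), (64, 224), (66, 229), (68, 225), (70, 224), (72, 226), (74, 220), (76, 192), (78, 150), (80, 120), (82, 101), (84, 84), (86, 69), (88, 53), (90, 44), (92, 41), (94, 39), (96, 36), (98, 34), (100, 36), (102, 36), (104, 37), (106, 37), (108, 36), (110, 37), (112, 38), (114, 37), (116, 38), (118, 36)]
stripe 1568 c [0.674  0.1467] dir 43.30000000000001 len [17.7 59.9] ang from C -49.7 off-axis at C -27.8
stripe 827 c [0.6613 0.1841] dir 64.9 len [ 6.4 32.2] ang from C 71.7 off-axis at C -2.0
stripe 121 c [0.6284 0.147 ] dir 128.6 len [ 2.2 14.2] ang from C -142.8 off-axis at C -34.7
index 368 c [0.7086 0.1785] dir 11.300000000000011 len [ 4.8 19.5] ang from C 11.3 off-axis at C 0.1
index 33 c [0.6905 0.1098] dir 6.900000000000006 len [1.3 6.8] ang from C -59.3 off-axis at C -61.9
```

```bash
python3 -m handwheel '[[0,0,0,0,0,1],[0,0,0,0,0,1],[0,0,0,0,0,1],[0,0,0,0,0,1],[0,0,0,0,0,1],[0,0,0,0,0,1],[0,0,0,0,0,1],[0,0,0,0,0,0.98]]'
python3 -m handwheel '[[0,0,0,0,0,0],[0,0,0,0,0,0]]'
python3 -c "
from h import *
plan(.654,.168,.067,-25.1)"
```

```text
clock: 26.2
position: [0.6559, 0.1674, 0.2183]
ee_rot: [2.655, 1.68, 0.0]
force: [0.5, 0.4, 0.4]
width: 0.998
gripper_force: 0.0
clock: 26.37
position: [0.6559, 0.1676, 0.2182]
ee_rot: [2.65, 1.687, -0.0]
force: [-0.0, -0.5, -0.8]
width: 0.997
gripper_force: 0.0
pos [0.6559 0.1676 0.2182] yaw -25.02 tilt [ 0. -0.] shift20 [-0.02 -0.09  7.56] turn4 0.02 t 26.37 F [-0.  -0.5 -0.8] w 91.7
```

```bash
python3 -m handwheel '[[0,-0.09,1,0,0,0],[0,0,1,0,0,0],[0,0,1,0,0,0],[0,0,1,0,0,0],[0,0,1,0,0,0],[0,0,1,0,0,0],[0,0,0.8,0,0,0],[0,0,0.4,0,0,0]]'
python3 -m handwheel '[[0,0,0.3,0,0,0],[0,0,0,0,0,0],[0,0,0,0,0,0]]'
python3 -c "
from h import *
plan(.654,.168,.067,-25.1)"
```

```text
clock: 27.03
position: [0.6531, 0.1685, 0.072]
ee_rot: [-2.649, -1.688, 0.004]
force: [-0.6, -0.1, -0.0]
width: 1.0
gripper_force: 0.0
clock: 27.28
position: [0.6547, 0.1689, 0.0688]
ee_rot: [2.651, 1.686, 0.001]
force: [1.2, 0.5, -0.2]
width: 0.999
gripper_force: 0.0
pos [0.6547 0.1689 0.0688] yaw -25.08 tilt [0.001 0.   ] shift20 [-0.05 -0.01  0.09] turn4 0.01 t 27.28 F [ 1.2  0.5 -0.2] w 91.9
```

Now I'll grip and turn clockwise, 13.4 units in all.

```bash
python3 -m handwheel '[[-0.03,0,0.05,0,0,0],[0,0,0,0,0,0],[0,0,0,0,0,0],[0,0,0,0,0,0],[0,0,0,0,0,0],[0,0,0,0,0,0],[0,0,0,0,0,0],[0,0,0,0,0,0]]' 0 30
python3 -m handwheel '[[0,0,0,0,0,0.5],[0,0,0,0,0,0.5],[0,0,0,0,0,0.5],[0,0,0,0,0,0.5]]'
python3 -c "
from h import *
plan(.654,.168,.067,-78.7);print(observe()['ft_torque'],observe()['joints'].round(2))"
```

```text
clock: 27.95
position: [0.654, 0.1684, 0.0672]
ee_rot: [2.651, 1.686, 0.0]
force: [-0.5, -0.0, 0.1]
width: 0.469
gripper_force: 0.0
clock: 28.28
position: [0.6548, 0.1677, 0.0672]
ee_rot: [2.762, 1.493, 0.001]
force: [1.4, 0.5, -4.6]
width: 0.178
gripper_force: 17.2
pos [0.6548 0.1677 0.0672] yaw -33.21 tilt [ 0.002 -0.001] shift20 [-0.01 -0.04  0.01] turn4 11.37 t 28.28 F [ 1.4  0.5 -4.6] w 16.3
[0.46956257 0.11432157 0.05702268] [-0.68  0.72  0.56  1.63 -0.46  0.92 -0.52]
```

```bash
python3 -m handwheel '[[0,0,0,0,0,0],[0,0,0,0,0,0],[0,0,0,0,0,0]]'
python3 -m handwheel '[[0,0,0,0,0,0.7],[0,0,0,0,0,0.7],[0,0,0,0,0,0.7],[0,0,0,0,0,0.7],[0,0,0,0,0,0.7],[0,0,0,0,0,0.7],[0,0,0,0,0,0.7],[0,0,0,0,0,0.7]]'
python3 -m handwheel '[[0,0,0,0,0,0.7],[0,0,0,0,0,0.7],[0,0,0,0,0,0.7],[0,0,0,0,0,0.7],[0,0,0,0,0,0.7],[0,0,0,0,0,0.7],[0,0,0,0,0,0.7],[0,0,0,0,0,0.5]]'
python3 -m handwheel '[[0,0,0,0,0,0],[0,0,0,0,0,0]]'
python3 -c "
from h import *
plan(.654,.168,.067,-78.7);print(observe()['ft_torque'],observe()['joints'].round(2))"
```

```text
clock: 28.53
position: [0.6546, 0.1676, 0.0672]
ee_rot: [2.761, 1.497, 0.001]
force: [4.1, -4.1, -2.1]
width: 0.173
gripper_force: 29.7
clock: 29.2
position: [0.6544, 0.1677, 0.0672]
ee_rot: [3.0, 0.928, 0.001]
force: [3.5, -3.3, -2.1]
width: 0.17
gripper_force: 29.7
clock: 29.87
position: [0.6544, 0.1678, 0.0672]
ee_rot: [3.121, 0.35, 0.001]
force: [3.1, -3.5, -1.2]
width: 0.174
gripper_force: 29.7
clock: 30.03
position: [0.6543, 0.1677, 0.0672]
ee_rot: [3.121, 0.354, 0.001]
force: [3.7, -4.1, -0.5]
width: 0.169
gripper_force: 29.8
pos [0.6543 0.1677 0.0672] yaw -77.05 tilt [ 0.001 -0.001] shift20 [-0.01 -0.02  0.01] turn4 0.41 t 30.03 F [ 3.7 -4.1 -0.5] w 15.6
[-0.91267586 -0.66172687 -0.06503383] [-0.79  0.78  0.76  1.64 -0.63  0.98 -1.15]
```

```bash
python3 -m handwheel '[[0,0,0,0,0,0.4],[0,0,0,0,0,0],[0,0,0,0,0,0]]'
python3 -m handwheel '[[0,0,0,0,0,0],[0,0,0,0,0,0],[0,0,0,0,0,0],[0,0,0,0,0,0],[0,0,0,0,0,0],[0,0,0,0,0,0]]' 1
python3 -m handwheel '[[0,0,-0.3,0,0,0],[0,0,-0.7,0,0,0],[0,0,-1,0,0,0],[0,0,-1,0,0,0],[0,0,-1,0,0,0],[0,0,-1,0,0,0],[0,0,-1,0,0,0],[0,0,-1,0,0,0]]'
python3 -m handwheel '[[0,0,0,0,0,0],[0,0,0,0,0,0],[0,0,0,0,0,0]]'
sed -i 's/C=np.array.*/C=np.array([.654,.168])/; s/,"stripe",.037/,"stripe",.037/' ang.py
python3 dial.py; python3 ang.py 2>/dev/null
```

```text
clock: 30.28
position: [0.6544, 0.1678, 0.0672]
ee_rot: [3.126, 0.31, 0.001]
force: [2.9, -4.8, -1.5]
width: 0.172
gripper_force: 29.8
clock: 30.78
position: [0.6538, 0.1687, 0.0671]
ee_rot: [-3.126, -0.31, 0.0]
force: [-0.4, 0.4, 0.5]
width: 0.56
gripper_force: 0.0
clock: 31.45
position: [0.6541, 0.1681, 0.2097]
ee_rot: [-3.126, -0.309, -0.002]
force: [0.1, 0.2, 0.0]
width: 0.999
gripper_force: 0.0
clock: 31.7
position: [0.6538, 0.1684, 0.2075]
ee_rot: [-3.126, -0.309, -0.0]
force: [-0.6, 0.5, -0.7]
width: 1.0
gripper_force: 0.0
[-0.84  0.65  0.87  1.51 -0.52  1.22 -1.26]
dial_pointer [(array([0.687 , 0.1722, 0.091 ]), array([324., 150.]), 0.69)]
dial_grip [(array([0.6557, 0.169 , 0.077 ]), array([320., 182.]), 0.86), (array([0.6845, 0.1738, 0.077 ]), array([321., 150.]), 0.52)]
timer_mark [(array([0.7085, 0.1794, 0.051 ]), array([321., 120.]), 0.74)]
timer mask 19383.0 253 391 99 247
pred timer corners [[383.0, 247.0], [259.0, 246.0], [393.0, 97.0], [251.0, 96.0]]
pos [0.6536 0.1684 0.2065] yaw -78.7 tilt [-0.001 -0.   ] shift20 [ 0.11  0.04 -0.68] turn4 None t 31.95 F [-0.   0.1 -
[... 878 characters left out ...]
3), (92, 44), (94, 43), (96, 43), (98, 43), (100, 43), (102, 43), (104, 43), (106, 43), (108, 43), (110, 44), (112, 43), (114, 42), (116, 42), (118, 43)]
stripe 842 c [0.6711 0.1716] dir 12.0 len [ 6.5 32.3] ang from C 12.1 off-axis at C 0.0
stripe 797 c [0.6277 0.1851] dir 55.4 len [ 8.4 40.8] ang from C 146.9 off-axis at C -31.4
stripe 727 c [0.6352 0.1423] dir 144.8 len [ 7.4 36.8] ang from C -126.1 off-axis at C -31.8
index 318 c [0.7084 0.1786] dir 11.300000000000011 len [ 4.1 19.3] ang from C 11.1 off-axis at C -0.2
index 11 c [0.6887 0.1093] dir 6.0 len [0.8 3.4] ang from C -59.4 off-axis at C -62.0
index 7 c [0.6848 0.1086] dir 170.4 len [0.7 2.7] ang from C -62.6 off-axis at C -53.4
```

The pointer is at 12.0° and the index at 11.3°, so they line up. The row was seen seated and tight after release, and the gripper is clear, so I'm handing in.

```bash
python3 -c "
from cell import *
print(sign_off())"
```

```text
the job is handed in; nothing more can be done
None
```

The job is handed in: the amplifier and the can stand upright in one tight row with the converter in the tray, and the dial's pointer is within about 1° of the index line, done in about 32 s of the 62 s allowed.

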